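Syringe pump: off, then barrel clamp held open at its ring

ROBOT

A 7-joint arm with a two-finger parallel gripper is mounted at the origin on the work surface. World frame = base frame: x ahead of the robot, y to its left, z up, the work surface at z = 0. Lengths are in m, angles in rad, forces in N, time in s.
With the tool pointing down it reaches from about 0.425 to 0.925 m from the base axis. Payload 6.8 kg.
Tool frame: the origin (TCP) lies between the finger pads; the fingertips stand 17 mm ahead of it and the grasp point (between the pads) lies 2 mm behind it; z points along the fingers, y is the line along which they close (so a half turn about z gives the same grasp; the last joint's range is limited). The gripper opens to 88 mm and grips with 3 to 60 N. Pads are 20 mm wide; open, the fingers measure 115 mm over their backs; the gripper's body (75 mm by 178 mm) begins 61 mm behind the grasp point.
Start: joints at [-0.108, 0.477, 0.022, 1.555, -0.011, 1.109, -0.083], TCP at [0.675, 0, 0.24] pointing down, gripper open.
Joint ranges: [-2.96, 2.96], [-0.34, 2.1], [-1.41, 1.46], [0.24, 2.44], [-1.37, 4.51], [0.17, 1.92], [-2.96, 2.96]. Speed limits (rad/s): [2.39, 2.39, 3.14, 3.14, 3.14, 3.14, 3.14].

INTERFACE

Orientations are given as [roll, pitch, yaw] about the fixed x, y, z axes, in that order (R = Rz(yaw) Ry(pitch) Rx(roll)).
In Python, from rig import ctrl, snapshot, state gives the robot as it stands (ctrl), with the cameras as plain functions and the readings as plain functions.
- The arm moves only by the shell command python3 jog.py [FORCE], which reads ROWS from standard input. ROWS is 1 to 20 rows, parted by a bar, with the numbers parted by spaces; each row has 5 numbers: the finger opening in m, then dx, dy, dz in normalised numbers (1 is 0.4 m), then a turn about the tool's z in parts of the range, where 1.0 means 2 pi rad; each row shifts and turns the commanded pose from where the row before left it, along the tool's axes as they then stand; what a row does not reach is not made up. A row lasts 1/12 s, in which the tool goes at most 0.0417 m and 0.125 rad, less where a joint would pass 70% of its speed; a pose out of reach is approached as far as the arm can. The fingers move at their own pace and stop on an object; FORCE is the grip in N (left out, the last holds). Time passes only in rows, so rows that do not move let the fingers close. It prints the time, the measured TCP pose, the force, the opening and the grip force at its end. A shift or turn number past 1, either way, is cut back to 1. Input that does not fit is refused with a message, and nothing moves.
- state(): the state, without advancing time (a new reading comes with each control period).
- snapshot(name): name is "scene" or "side" or "wrist"; returns a dict with "frame" (420x560x3 uint8, blue, green, red), "fovy" (degrees; the focal length in pixels is half the picture's height over the tangent of half this angle, whatever the lens; pixels are square), "cx", "cy" (the principal point, pixels), "cam_to_world" (4x4, takes a point from camera to world coordinates). Camera axes: x right, y down, z forward; pixel columns grow to the right and rows downward; lengths in m; the calibration is good to about 2 mm. A picture is of the moment at which its call begins. There is no depth.
- ctrl.sign_off(): hands the job in; it is judged then, once.
The state is a dict: "clock": time; "q": joint angles; "qvel": joint speeds; "joint_efforts": joint torques, N m; "ee_pos": TCP position; "orientation": TCP orientation; "ft_force": force on the tool from outside, world axes, zero at the start; "torque": the same for the moment, N m; "grip_width": finger opening in m; "finger_force": force on a finger pad.
Only numpy, scipy, OpenCV 4.12 (cv2) and the standard library are available. Lean on these libraries where they do the work, as an engineer would, in place of code of your own. Each camera call takes 0.05 s, during which the arm holds its last target. There are 200 camera calls.

TASK

Get the syringe pump ready for its big syringe: turn the speed knob anticlockwise all the way to its off stop, and only then pull the sprung barrel clamp straight up by the knob on top of its rod, until the dark ring on the rod is level with the top of the collar. Finish while still holding the clamp there against its spring, ready for a colleague to lay the syringe in, and do not disturb the other things on the bench.

Things in the scene. Friction and masses are not known exactly. Their poses are not given: they have to be found in the camera images.
- pump: syringe pump, fixed: white case 200 (x) by 310 (y) by 78 mm high; origin under its middle, z up, yaw within 0.3 rad of the world's. Front (-x): flat control deck, speed knob at its -y end. Back (+x): drive bed, at the -y end a black carriage on rods (136 mm above the bench), at the +y end an empty V cradle along y (top 122 mm above the bench), the clamp just in front of it
- speed (a joint): angle of the speed knob in rad: 0 is the off stop, fully anticlockwise seen from above; it grows clockwise to 4.7 (full speed). Starts between 0.8 and 2.4. Light friction (0.03 N m), stays where it is left.
- speed_grip (a point): on the knob's vertical axis at grip height, 115 mm above the bench; (-55, -90, 115) mm in the pump's frame. Black knob: 36 mm disc with an upright bar grip across it, 34 long, 14 wide, from 25 mm below to 7 mm above this point, white line on top. Turns with the knob: its x axis lies along the bar (line on the -x side); at off it is at -0.785 rad about z from the pump's x
- clamp_rod (a joint): how far the clamp rod is pulled up out of its collar, m: 0 at rest (bottom stop, pad down in the V cradle), 0.040 when the middle of the ring is level with the collar's top, 0.056 at the top stop. An inner spring pulls it back down: about 6 N at rest, 12 N at the ring, 14 N at the top; it drops back if let go
- clamp_grip (a point): grip point in the clamp's pull knob, a black ribbed upright cylinder, 22 mm diameter, 26 high, on top of the rod; 11 mm below its top, 154 mm above the bench at rest, at (5, 85, 154) mm in the pump's frame; rises with the rod, axes as the pump's. 21 mm below it is the top of a flat aluminium arm, 14 mm wide, that runs from the rod along +x to the pad over the cradle
- collar_top (a point): centre of the mouth of the aluminium collar (20 mm diameter) in which the bright 10 mm clamp rod slides up; 120 mm above the bench, fixed to the pump. The dark ring round the rod is 4 mm tall; at rest its middle is 40 mm below this point, hidden in the collar
- syringe: bystander: clear 60 ml plastic syringe lying on the bench in front of the pump, 150 mm long, 29 mm barrel, along its own x; origin under the barrel on the bench
- reagent: bystander: amber bottle 68 mm diameter, 115 mm high, standing at the pump's -y side; origin under its middle
- beaker: bystander: glass beaker 70 mm diameter, 85 mm high, standing at the pump's +y side; origin under its middle
- dish: bystander: low glass dish 92 mm diameter, 30 mm high; origin under its middle
- jar: bystander: small jar 60 mm diameter, 75 mm high; origin under its middle
- stopper: bystander: white stopper 28 mm diameter, 36 mm high; origin under its middle

How it is judged:
On the way, in this order (a step that is already met when the one before it is completed fails the run):
1. the speed knob is turned to its off stop (value of joint speed below 0.1 rad), for 0.2 s.
2. the clamp is pulled up to its ring (value of joint clamp_rod between 0.036 and 0.044 m), for 0.3 s.
At the end, for the whole second after the job is handed in: The speed knob is within 0.1 rad of its off stop, and the gripper's fingers hold the clamp rod still (under 10 mm/s, over 3 N of contact) with the middle of its ring within 4 mm of the top of the collar, that is pulled out 36 to 44 mm, through the last second (all of step 2 and value of joint speed below 0.1 rad and velocity of joint clamp_rod between -0.01 and 0.01 m/s and contact force between clamp_rod and the fingers above 3 N); the arm keeps its last pose, push and grip.
It fails at once if the clamp is lifted more than 8 mm while the pump is not off (value of joint clamp_rod above 0.008 m and value of joint speed above 0.2 rad).
It fails at once if a bystander is shifted more than 30 mm or knocked over (distance of any of syringe, reagent, beaker, dish, jar, stopper from where it was at the start of the episode above 0.03 m or angle between any of reagent, beaker, dish, jar, stopper's own z axis and vertical above 0.5 rad).
It also fails if it takes over 58 s, if anything falls off the work surface, if the arm or the gripper's body presses on something with over 40 N, if the wrist force passes 120 N, or if a joint passes its speed limit or range.

## Working session

There is one attempt and no reset: what is moved stays moved. The work goes in short steps, Python scripts to look and compute and a shell command to move; the robot and the scene stay as the last step left them, time stands still between calls to the robot, and variables do not carry over. Pictures are saved under pics/ and viewed, at most 10 in all, crops included, and the job is handed in when it is done.

```bash
ls; mkdir -p pics
python3 - <<'E'
from rig import ctrl, snapshot, state
import cv2,numpy as np,pickle
d={}
for n in("scene","side","wrist"):
    s=snapshot(n);d[n]=s;print(n,s["fovy"],s["cx"],s["cy"],np.round(s["cam_to_world"],3).tolist())
    cv2.imwrite(f"pics/{n}0.png",s["frame"])
pickle.dump(d,open("d0.pkl","wb"))
print(state())
E
```

```text
jog.py
pics
rig.py
scene 47.463118636414436 281.1736639985333 212.6655077964596 [[-0.393, 0.733, -0.555, 1.259], [0.919, 0.32, -0.228, 0.3], [0.011, -0.6, -0.8, 1.229], [0.0, 0.0, 0.0, 1.0]]
side 48.34676895144397 280.10330416154744 214.14865561822867 [[-0.923, -0.245, 0.298, 0.109], [-0.385, 0.61, -0.692, 0.942], [-0.012, -0.753, -0.658, 1.022], [0.0, 0.0, 0.0, 1.0]]
wrist 60.94579872054386 280.21995993729314 216.79055674125058 [[1.0, -0.0, -0.002, 0.675], [-0.001, -0.953, -0.302, 0.084], [-0.002, 0.302, -0.953, 0.385], [0.0, 0.0, 0.0, 1.0]]
{'clock': 0.15, 'q': array([-0.10810561,  0.47760252,  0.02237954,  1.5561587 , -0.0114877 ,
        1.10929244, -0.08309253]), 'qvel': array([ 7.94459913e-04, -2.62491678e-03,  7.16551878e-05, -4.46741767e-03,
       -8.38973902e-04, -2.61797478e-04, -3.67556874e-04]), 'joint_efforts': array([ 2.56581799e-03, -5.83290482e+01,  1.53667007e+00, -2.72875071e+01,
       -5.42110554e-02,  1.44432642e-02,  8.67239464e-05]), 'ee_pos': array([ 6.74590016e-01, -2.20365250e-05,  2.38938578e-01]), 'orientation': array([-3.14026546e+00,  1.17637912e-04,  1.57080422e+00]), 'ft_force': array([-0.43613098,  0.51955584, -0.17015069]), 'torque': array([-0.00708969, -0.01565253,  0.02499488]), 'finger_force': 0.0, 'grip_width': 0.08809839156472603}
```

View pics/scene0.png

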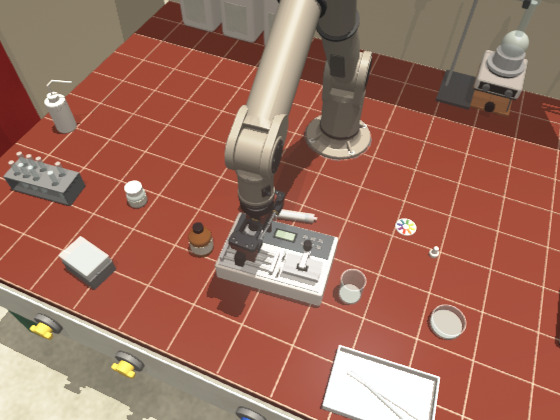

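View pics/side0.png

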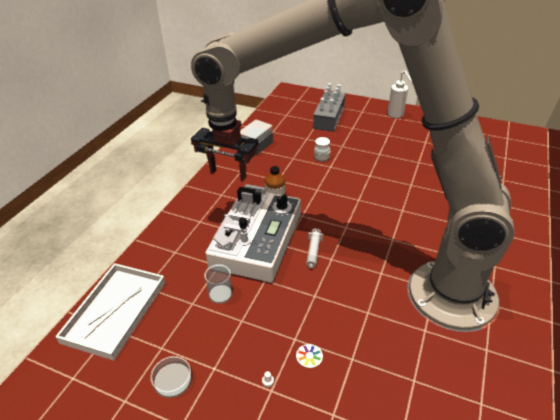

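Overview: the pump is at about scene (278,258) and side (255,232). In the side view, the clamp knob is near (243,222) and the speed knob near (282,203). I'll enlarge both.

Run:
```python
import cv2,numpy as np,pickle
d=pickle.load(open("d0.pkl","rb"))
a=cv2.resize(d["side"]["frame"][170:290,200:320],None,fx=5,fy=5,interpolation=cv2.INTER_CUBIC)
cv2.imwrite("pics/sc.png",a)
a=cv2.resize(d["scene"]["frame"][195:315,200:360],None,fx=5,fy=5,interpolation=cv2.INTER_CUBIC)
cv2.imwrite("pics/ss.png",a)
```

```text
(no output)
```

View pics/sc.png

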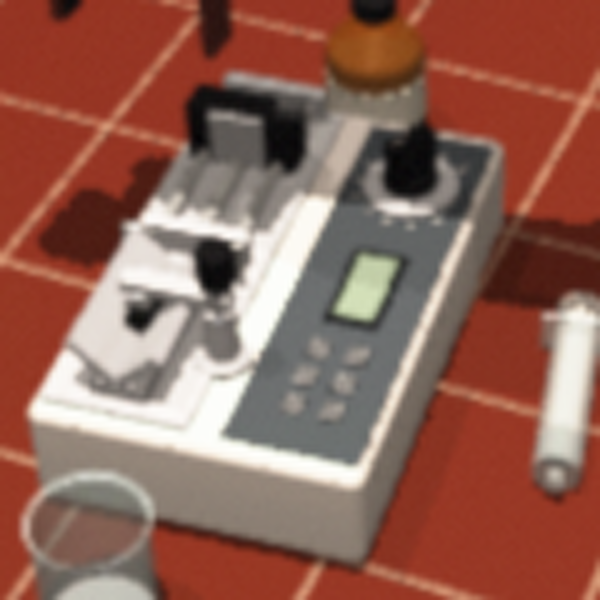

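View pics/ss.png

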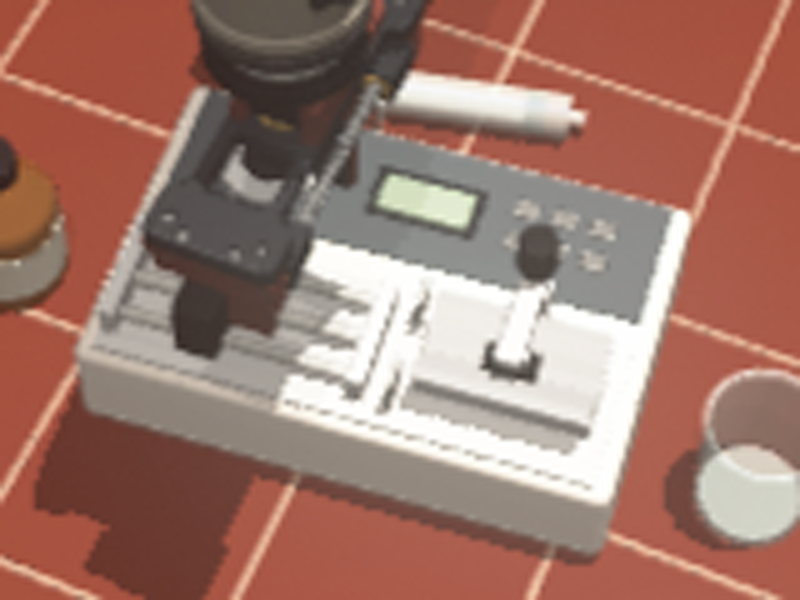

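View pics/wrist0.png

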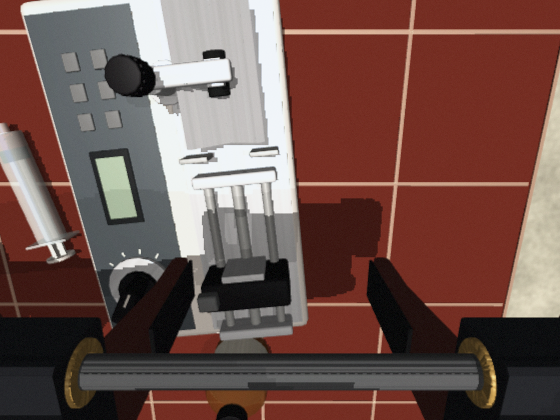

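Clamp knob: wrist (124,75), side crop (214,248), scene crop (540,240). Speed knob bar: wrist (133,295), side crop (418,145). The case corners are also visible. The white line on the bar points down-left in the wrist view. Next I'll triangulate and fit the pump pose.

```bash
cat > h.py <<'E'
import numpy as np
def ray(s,u,v):
    f=210/np.tan(np.radians(s["fovy"]/2));M=np.array(s["cam_to_world"])
    r=M[:3,:3]@np.array([(u-s["cx"])/f,(v-s["cy"])/f,1]);return M[:3,3],r/np.linalg.norm(r)
def tri(obs):
    A=np.zeros((3,3));b=np.zeros(3);P=[]
    for s,u,v in obs:
        o,r=ray(s,u,v);p=np.eye(3)-np.outer(r,r);A+=p;b+=p@o;P.append((o,p))
    X=np.linalg.solve(A,b);return X,[round(1e3*float(np.linalg.norm(p@(X-o))),1) for o,p in P]
def proj(s,X):
    f=210/np.tan(np.radians(s["fovy"]/2));M=np.array(s["cam_to_world"]);c=M[:3,:3].T@(np.asarray(X)-M[:3,3])
    return c[0]/c[2]*f+s["cx"],c[1]/c[2]*f+s["cy"]
E
python3 - <<'E'
import pickle,numpy as np
from h import *
from scipy.optimize import least_squares
d=pickle.load(open("d0.pkl","rb"));W,S,C=d["wrist"],d["side"],d["scene"]
sd=lambda u,v:(S,200+u/5,170+v/5);sc=lambda u,v:(C,200+u/5,195+v/5)
print("clamp top",tri([(W,124,75),sd(214,248),sc(540,240)]))
print("clamp top WS",tri([(W,124,75),sd(214,248)]))
print("speed top",tri([(W,133,295),sd(418,143)]))
print("corner -x+y",tri([sd(358,480),sc(688,218)]),"+x+y",tri([sd(32,410),sc(607,500)]))
O=[((5,85,165),[(W,124,75),sd(214,248),sc(540,240)]),((-55,-90,122),[(W,133,295),sd(418,143)]),
 ((-100,155,78),[sd(358,480),sc(688,218),(W,25,10)]),((100,155,78),[sd(32,410),sc(607,500)]),((100,-155,78),[sc(78,355),(W,306,322)]),((-100,-155,78),[sd(503,145)])]
def res(p):
    c,s=np.cos(p[2]),np.sin(p[2]);r=[]
    for X,ob in O:
        x=np.array(X)/1e3;w=[p[0]+c*x[0]-s*x[1],p[1]+s*x[0]+c*x[1],x[2]]
        for cam,u,v in ob:r+=list(np.subtract(proj(cam,w),(u,v)))
    return np.array(r)
R=least_squares(res,[.6,.1,0],loss="soft_l1");print(R.x,np.round(res(R.x).reshape(-1,2),1).tolist())
c,s=np.cos(R.x[2]),np.sin(R.x[2])
for x,y in((-.055,-.09),(.005,.085)):print(R.x[0]+c*x-s*y,R.x[1]+s*x+c*y)
E
```

```text
clamp top (array([0.58374589, 0.10030323, 0.16418847]), [0.6, 0.7, 0.7])
clamp top WS (array([0.58386716, 0.09980396, 0.16404714]), [0.5, 0.5])
speed top (array([ 0.54112642, -0.08136612,  0.10832182]), [6.3, 6.3])
corner -x+y (array([0.47667758, 0.15594608, 0.07488393]), [2.2, 2.2]) +x+y (array([0.66746544, 0.17639764, 0.07635468]), [1.5, 1.5])
[0.58953086 0.01499297 0.11352125] [[0.3, 0.1], [-0.6, -0.2], [-0.5, 0.0], [-6.0, 14.4], [-2.6, -2.0], [0.5, 0.6], [0.8, -2.1], [-10.7, -7.6], [-2.4, 0.5], [0.6, 1.0], [-2.2, 0.5], [6.8, 4.5], [-0.3, -1.7]]
0.5450798579241569 -0.08065799914229588
0.5848700841655367 0.1000122471509436
```

Careful with the scale: shifts go in shares of 0.4 m and turns go in shares of 2 pi rad. That gives: -0.0325 m / 0.4 = -0.0813.

```bash
echo '0.088 0 -0.0813 0 0 | 0.088 0 -0.0813 0 0 | 0.088 0 -0.0813 0 0 | 0.088 0 -0.0813 0 0 | 0.088 0 0 0 0 | 0.088 0 0 0 0' | python3 jog.py 30
python3 - <<'E'
from rig import ctrl, snapshot, state
import cv2,pickle
s=snapshot("wrist");pickle.dump(s,open("w1.pkl","wb"))
cv2.imwrite("pics/w1.png",cv2.resize(s["frame"][220:380,180:380],None,fx=3.75,fy=3.75,interpolation=cv2.INTER_CUBIC))
s=snapshot("side");pickle.dump(s,open("s1.pkl","wb"))
E
```

```text
clock: 0.65
ee_pos: [0.5437, -0.0001, 0.2398]
orientation: [-3.141, -0.0, 1.571]
ft_force: [0.1, -1.4, 0.3]
grip_width: 0.0878
finger_force: 0.0
```

View pics/w1.png

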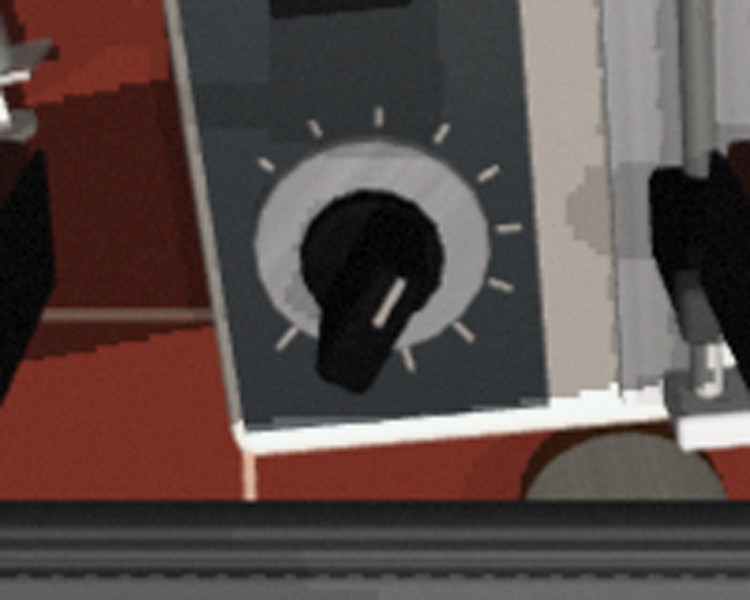

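The knob disc is centred at crop (372,258). The white line runs from (380,325) to (403,282), so it points up-right. The bar's lower end is at about (347,383).

Run:
```python
import pickle,numpy as np
from h import *
s=pickle.load(open("w1.pkl","rb"))
def pl(u,v,z):
    o,r=ray(s,180+u/3.75,220+v/3.75);return (o+r*(z-o[2])/r[2])[:2]
print("disc",pl(372,258,.09),"dial",pl(372,246,.079))
a,b=pl(380,325,.122),pl(403,282,.122);print("line",a,b,np.arctan2(*(b-a)[::-1]))
print("end",pl(347,383,.122))
for z in(.122,.09,.079):
    u,v=proj(s,[.545,-.0807,z]);print(z,(u-180)*3.75,(v-220)*3.75)
```

```text
disc [ 0.54237435 -0.07953611] dial [ 0.54233247 -0.0821898 ]
line [ 0.54428031 -0.07865967] [ 0.54938487 -0.06777975] 1.1321136617963141
end [ 0.53676282 -0.09372235]
0.122 383.19871991074046 332.95659870611473
0.09 382.60766049807705 262.1885724919394
0.079 382.42883552748543 240.7777127112775
```

Converted, -0.027 m / 0.4 = -0.0675, -0.001 m / 0.4 = -0.0025, 0.11 rad / 6.2832 = 0.0175.

```bash
echo '0.046 -0.0675 0 0 0 | 0.046 -0.0675 -0.0025 0 0 | 0.046 -0.065 0 0 0 | 0.046 0 0 0 0.0175 | 0.046 0 0 0 0.0175 | 0.046 0 0 0 0.0175 | 0.046 0 0 0 0.0175 | 0.046 0 0 0 0 | 0.046 0 0 0 0 | 0.046 0 0 0 0' | python3 jog.py 30
python3 - <<'E'
import pickle
from h import *
w=pickle.load(open("w1.pkl","rb"));d=pickle.load(open("d0.pkl","rb"))["side"]
for v in(130,143):print(tri([(w,180+381/3.75,220+319/3.75),(d,200+418/5,170+v/5)]))
print(tri([(w,180+372/3.75,220+258/3.75),(d,200+411/5,170+182/5)]))
E
```

```text
clock: 1.58
ee_pos: [0.5446, -0.0799, 0.2395]
orientation: [3.142, 0.0, 1.134]
ft_force: [0.2, 0.3, 0.2]
grip_width: 0.0459
finger_force: 0.0
(array([ 0.54118627, -0.08133038,  0.12179144]), [4.8, 4.8])
(array([ 0.54260772, -0.08903494,  0.10650653]), [2.8, 2.8])
(array([ 0.54259665, -0.08439047,  0.08070162]), [0.4, 0.4])
```

Converted, 0.035 m / 0.4 = 0.0875, 0.03 m / 0.4 = 0.075.

```bash
echo '0.046 0 0 0.0875 0 | 0.046 0 0 0.0875 0 | 0.046 0 0 0.075 0 | 0.046 0 0 0.04 0 | 0.046 0 0 0.025 0 | 0.046 0 0 0 0 | 0.046 0 0 0 0' | python3 jog.py 20
python3 - <<'E'
from rig import ctrl, snapshot, state
import cv2,pickle
s=snapshot("wrist")
cv2.imwrite("pics/w2.png",s["frame"])
E
```

```text
clock: 2.17
ee_pos: [0.5445, -0.0801, 0.114]
orientation: [3.141, -0.0, 1.132]
ft_force: [1.3, 0.4, -0.1]
grip_width: 0.0459
finger_force: 0.0
```

View pics/w2.png

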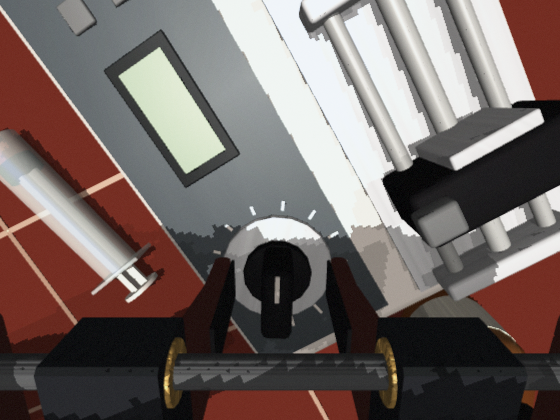

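The bar is upright and centred between the fingers at (277,300), with the line along tool x. Next: close, then turn anticlockwise.

Converted, -0.11 rad / 6.2832 = -0.0175.

```bash
echo '0 0 0 0 0 | 0 0 0 0 0 | 0 0 0 0 0 | 0 0 0 0 0 | 0 0 0 0 0 | 0 0 0 0 0' | python3 jog.py 20; echo '0 0 0 0 -0.0175 | 0 0 0 0 -0.0175 | 0 0 0 0 -0.0175 | 0 0 0 0 -0.0175 | 0 0 0 0 -0.0175 | 0 0 0 0 -0.0175 | 0 0 0 0 -0.0175 | 0 0 0 0 -0.0175 | 0 0 0 0 -0.0175 | 0 0 0 0 -0.0175 | 0 0 0 0 -0.0175 | 0 0 0 0 0 | 0 0 0 0 0' | python3 jog.py; python3 -c "
from rig import ctrl, snapshot, state
s=state();print(s['torque'],s['q'][6])"
```

```text
clock: 2.72
ee_pos: [0.5431, -0.0796, 0.1139]
orientation: [-3.139, 0.0, 1.131]
ft_force: [-4.6, 2.3, 6.3]
grip_width: 0.014
finger_force: 20.0
clock: 3.8
ee_pos: [0.5414, -0.0799, 0.1138]
orientation: [-3.138, -0.004, 2.341]
ft_force: [-10.0, 0.4, 11.2]
grip_width: 0.0141
finger_force: 20.0
[ 0.34793709  1.95856671 -0.0062302 ] 0.6978462422007811
```

Converted, -0.05 rad / 6.2832 = -0.008.

```bash
for i in 1; do echo '0 0 0 0 -0.008 | 0 0 0 0 -0.008 | 0 0 0 0 0 | 0 0 0 0 0' | python3 jog.py; python3 -c "
from rig import ctrl, snapshot, state
s=state();print(s['torque'])"; echo '0 0 0 0 -0.008 | 0 0 0 0 -0.008 | 0 0 0 0 0 | 0 0 0 0 0' | python3 jog.py; python3 -c "
from rig import ctrl, snapshot, state
s=state();print(s['torque'])"; done
```

```text
clock: 4.13
ee_pos: [0.5413, -0.08, 0.1138]
orientation: [-3.138, -0.004, 2.441]
ft_force: [-9.1, 0.5, 11.0]
grip_width: 0.0142
finger_force: 20.0
[0.26905898 2.05258465 0.02707992]
clock: 4.47
ee_pos: [0.5415, -0.0802, 0.1138]
orientation: [-3.139, -0.004, 2.539]
ft_force: [-7.9, -0.1, 9.8]
grip_width: 0.0149
finger_force: 21.0
[ 0.23603334  1.78748332 -0.54378321]
```

Converted, -0.041 m / 0.4 = -0.1025, -0.04 m / 0.4 = -0.1.

```bash
echo '0.03 0 0 0 0 | 0.03 0 0 0 0 | 0.03 0 0 0 0 | 0.03 0 0 -0.025 0 | 0.04 0 0 -0.0875 0 | 0.046 0 0 -0.1025 0 | 0.046 0 0 -0.1 0 | 0.046 0 0 0 0 | 0.046 0 0 0 0' | python3 jog.py 20
python3 - <<'E'
from rig import ctrl, snapshot, state
import cv2,pickle
s=snapshot("wrist");pickle.dump(s,open("w3.pkl","wb"))
cv2.imwrite("pics/w3.png",s["frame"])
E
```

```text
clock: 5.22
ee_pos: [0.5459, -0.08, 0.243]
orientation: [3.139, 0.006, 2.541]
ft_force: [-0.8, -0.2, -0.5]
grip_width: 0.0456
finger_force: 0.0
```

View pics/w3.png

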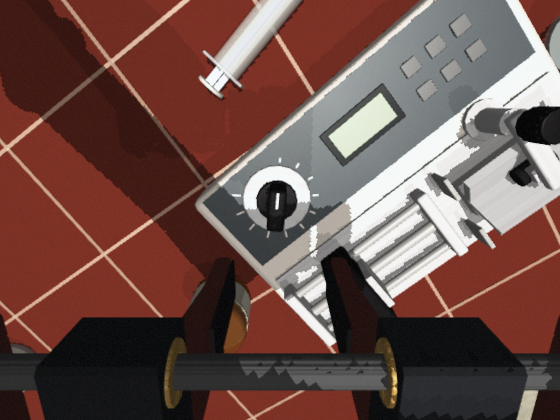

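The knob line now points along the tool, at (277,199), which is the off direction. Next I'll move over the clamp with the fingers closing along the pump's y.

Converted, 0.035 m / 0.4 = 0.0875, -0.0116 m / 0.4 = -0.029, -0.119 rad / 6.2832 = -0.0189.

```bash
echo '0.046 0 0 0 -0.0189 | 0.046 0 0 0 -0.0189 | 0.046 0 0 0 -0.0189 | 0.046 0 0 0 -0.0189 | 0.046 0 0 0 -0.0189 | 0.046 0 0 0 -0.0189 | 0.05 -0.029 0.0875 0 0 | 0.05 -0.029 0.0875 0 0 | 0.05 -0.029 0.0875 0 0 | 0.05 -0.029 0.0875 0 0 | 0.05 -0.029 0.0865 0 0 | 0.05 0 0 0 0 | 0.05 0 0 0 0 | 0.05 0 0 0 0' | python3 jog.py 45
python3 - <<'E'
from rig import ctrl, snapshot, state
import cv2,pickle
s=snapshot("wrist");pickle.dump(s,open("w4.pkl","wb"))
cv2.imwrite("pics/w4.png",s["frame"])
E
```

```text
clock: 6.43
ee_pos: [0.5811, 0.0992, 0.2381]
orientation: [-3.141, -0.003, -3.028]
ft_force: [-0.1, -0.2, 0.1]
grip_width: 0.0498
finger_force: 0.0
```

View pics/w4.png

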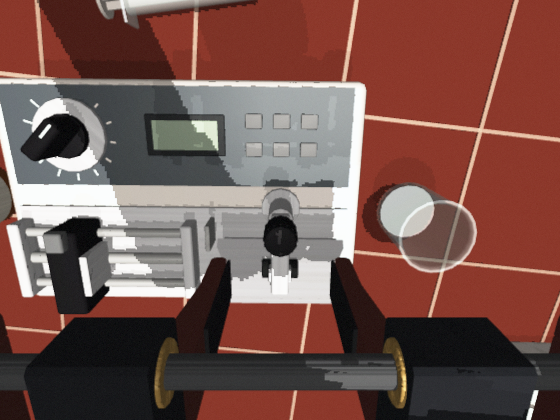

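Run:
```python
import pickle,numpy as np,cv2
from h import *
s=pickle.load(open("w4.pkl","rb"))
def pl(u,v,z):
    o,r=ray(s,u,v);return (o+r*(z-o[2])/r[2])[:2]
print("clamp",pl(281,236,.165)); print("axis px",proj(s,[.543,-.08,.122]),proj(s,[.543,-.08,.09]))
a,b=pl(37,140,.122),pl(48,128,.122);print(a,b,np.arctan2(*(b-a)[::-1]))
s3=pickle.load(open("w3.pkl","rb"));print(proj(s3,[.543,-.08,.122]))
cv2.imwrite("pics/k.png",np.hstack([cv2.resize(s["frame"][90:170,10:110],None,fx=4,fy=4,interpolation=cv2.INTER_CUBIC),cv2.resize(s3["frame"][160:240,227:327],None,fx=4,fy=4,interpolation=cv2.INTER_CUBIC)]))
```

```text
clamp [0.57975023 0.10023411]
axis px (np.float64(38.46979544888896), np.float64(141.34028748388636)) (np.float64(64.09737215416001), np.float64(137.4629381820183))
[ 0.54215363 -0.08096797] [ 0.53272378 -0.07240227] 2.404177525808311
(np.float64(276.9598357059771), np.float64(212.53323472371844))
```

View pics/k.png

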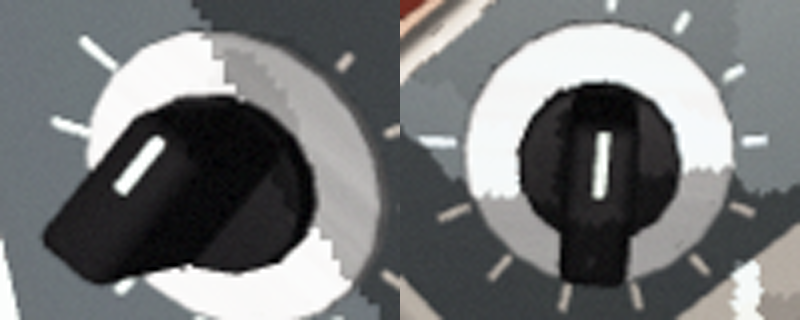

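Converted, 0.035 m / 0.4 = 0.0875, 0.03 m / 0.4 = 0.075.

```bash
echo '0.05 -0.0038 0.0013 0.0875 0 | 0.05 0 0 0.075 0 | 0.05 0 0 0.035 0 | 0.05 0 0 0.0175 0 | 0.05 0 0 0 0 | 0.05 0 0 0 0' | python3 jog.py 45; echo '0 0 0 0 0 | 0 0 0 0 0 | 0 0 0 0 0 | 0 0 0 0 0 | 0 0 0 0 0 | 0 0 0 0 0' | python3 jog.py 45
```

```text
clock: 6.98
ee_pos: [0.5837, 0.0997, 0.1541]
orientation: [-3.141, 0.0, -3.03]
ft_force: [1.3, -0.5, -0.5]
grip_width: 0.0494
finger_force: 0.0
clock: 7.48
ee_pos: [0.5839, 0.0994, 0.1543]
orientation: [-3.14, 0.001, -3.029]
ft_force: [-0.1, -3.2, 4.6]
grip_width: 0.0211
finger_force: 45.0
```

Converted, -0.005 m / 0.4 = -0.0125.

```bash
echo '0 0 0 -0.0125 0 | 0 0 0 -0.0125 0 | 0 0 0 -0.0125 0 | 0 0 0 -0.0125 0 | 0 0 0 -0.0125 0 | 0 0 0 -0.0125 0 | 0 0 0 -0.0125 0 | 0 0 0 -0.0125 0 | 0 0 0 0 0 | 0 0 0 0 0 | 0 0 0 0 0' | python3 jog.py
python3 - <<'E'
from rig import ctrl, snapshot, state
import cv2,numpy as np,pickle
I=[]
for n in("side","wrist"):
    s=snapshot(n);pickle.dump(s,open(n+"5.pkl","wb"));I.append(s["frame"])
cv2.imwrite("pics/c.png",np.hstack([cv2.resize(I[0][195:255,215:275],(400,400),interpolation=cv2.INTER_CUBIC),cv2.resize(I[1][150:300,205:355],(400,400),interpolation=cv2.INTER_CUBIC)]))
E
```

```text
clock: 8.4
ee_pos: [0.5838, 0.0994, 0.1924]
orientation: [-3.141, 0.0, -3.029]
ft_force: [6.8, -3.5, -11.8]
grip_width: 0.021
finger_force: 45.0
```

View pics/c.png

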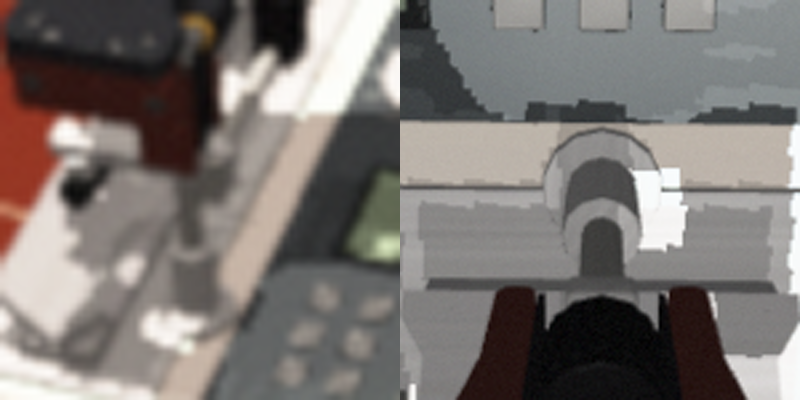

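The wrist crop shows the knob firmly gripped, and the rod coming out of the collar mouth at crop (600,225). The ring doesn't stand out at this scale. The TCP rose 38.1 mm, so I'll raise it a little more and read a brightness profile along the rod.

Converted, -0.0015 m / 0.4 = -0.0038.

```bash
echo '0 0 0 -0.0038 0 | 0 0 0 0 0 | 0 0 0 0 0 | 0 0 0 0 0' | python3 jog.py
python3 - <<'E'
from rig import ctrl, snapshot, state
import numpy as np
from h import *
def show(n,dz,vs):
    s=snapshot(n);g=s["frame"].mean(2)
    for k in vs:
        u,v=proj(s,[.5839,.0998,.120+k/1000]);u,v=int(round(u)),int(round(v));print(n,k,u,v,g[v,u-8:u+9].round().astype(int) if n=="wrist" else g[v,u-5:u+6].round().astype(int))
show("wrist",0,range(-4,32,2));show("side",0,range(-12,40,3))
s=state();print(s["ee_pos"],s["ft_force"],s["finger_force"])
E
```

```text
clock: 8.83
ee_pos: [0.5838, 0.0994, 0.1937]
orientation: [-3.141, 0.0, -3.029]
ft_force: [5.9, -3.0, -11.5]
grip_width: 0.0208
finger_force: 45.0
wrist -4 280 235 [96 41 58 61 64 62 61 62 61 60 62 61 59 60 57 52 93]
wrist -2 280 236 [68 39 64 63 63 62 60 60 59 61 59 61 60 61 59 52 64]
wrist 0 280 237 [65 49 62 63 64 62 59 61 59 60 62 61 64 60 59 51 51]
wrist 2 280 238 [65 53 63 60 62 62 59 59 60 58 62 61 62 57 61 50 52]
wrist 4 280 240 [68 54 61 61 60 61 61 60 61 60 61 60 59 58 58 54 74]
wrist 6 280 241 [106  61  63  63  66  61  61  62  61  57  61  62  61  57  61  60 101]
wrist 8 280 242 [118  62  61  59  63  59  62  60  59  61  60  62  60  58  59  66 111]
wrist 10 280 243 [117  58  60  64  62  64  61  62  60  59  57  60  61  60  57  63  99]
wrist 12 280 244 [115  62  58  61  61  62  59  59  61  57  62  62  63  61  59  60  94]
wrist 14 280 245 [102  63  62  60  62  62  58  63  60  58  61  59  59  61  59  60  95]
wrist 16 280 247 [99 64 63 61 63 62 63 62 61 61 59 64 60 63 56 60 96]
wrist 18 280 248 [100  62  63  63  63  61  62  61  58  60  60  60  62  59  57  57  84]
wrist 20 280 249
[... 927 characters left out ...]
28 [118 113 103  95  80  74  82 116 143 149 149]
side 15 243 227 [125 124 112  91  76  75  90 122 145 150 144]
side 18 243 227 [125 124 112  91  76  75  90 122 145 150 144]
side 21 243 226 [130 134 124 104  77  76  89 115 134 136 140]
side 24 243 225 [135 134 126 104  78  73  77  97 106 104 117]
side 27 243 224 [137 134 126  99  76  73  73  78  81  79  96]
side 30 243 223 [136 135 122  93  75  72  71  71  74  74  83]
side 33 243 223 [136 135 122  93  75  72  71  71  74  74  83]
side 36 243 222 [136 134 120  91  74  72  72  73  76  73  76]
side 39 243 221 [120 117 106  86  73  67  67  73  74  73  74]
[0.58375744 0.09934626 0.1936752 ] [  6.27301839  -2.14010357 -10.23087196] 44.99722400447354
```

Run:
```python
from rig import ctrl, snapshot, state
import numpy as np,pickle
from h import *
s=snapshot("wrist");p=pickle.load(open("wrist5.pkl","rb"))
a=s["frame"].mean(2);b=p["frame"].mean(2)
for v in range(218,272,2):print(v,a[v,268:294].astype(int))
for n,z in(("knob bottom front",.1937-.0153),("collar mouth",.12)):
    print(n,proj(s,[.573,.0985,z]),proj(s,[.595,.1,z]))
for z in(.120,.118,.122):print(z,[np.round(proj(s,[.5839-r,.0998-.113*r,z]),1) for r in(.005,.010)])
S=snapshot("side");d=pickle.load(open("d0.pkl","rb"))["side"]
for k in(120,154,160,165):print(k,np.round(proj(d,[.5839,.1,k/1e3]),1))
```

```text
218 [ 93  79  79  76  75  77  79  75  78  76  76  75  73  74  72  78  75  76
  76  75  73  76  73  70 116 218]
220 [ 77  77  78  78  78  78  75  77  77  77  76  75  76  74  77  77  77  78
  77  76  74  75  76  74  70 154]
222 [ 75  79  78  79  79  75  78  75  75  75  73  74  73  74  75  78  76  75
  74  76  74  77  78  74  70 120]
224 [ 78  78  77  77  76  77  79  91 103 114 129 130 139 134 131 127 114  91
  76  75  75  75  71  73  72  96]
226 [ 76  76  80  90 116 133 140 141 139 139 141 141 143 145 147 143 139 137
 143 155 145 106  77  76  71  78]
228 [ 80  91 120 136 141 140 139 138 139 140 140 145 144 144 140 139 137 134
 149 172 170 164 146 106  73  71]
230 [121 137 139 139 139 139 135 139 127  88  68  52  55  53  56  71  87 121
 147 169 168 167 165 161 144 110]
232 [135 138 140 140 136 125  79  37  36  53  53  56  60  57  55  53  47  30
  61 118 147 152 164 164 160 146]
234 [137 136 138 134 120  56  40  57  61  63  61  62  59  61  60  58  60  59
  45  47 102 156 161 162 163 161]
236 [136 133 133 123  70  39  60  64  62  61  60  62  62  59  61  59  62  57
  60  52  62 126 162 163
[... 1529 characters left out ...]
8  9  7
 11 20]
268 [ 2  6  8  7  6  4  6 11 11  7  8  7  6  6  1  4  6  8 11  5 11 10  4  8
  8  8]
270 [ 6 11 10  3  5  8  5  7  8  8 11  5  8  5  8  8  8  9 10  6  7  9 10 10
  1  8]
knob bottom front (np.float64(279.48851629916794), np.float64(258.8467773792977)) (np.float64(277.6420279681984), np.float64(298.45531232971837))
collar mouth (np.float64(279.6969017934986), np.float64(221.4559413295004)) (np.float64(278.276806873851), np.float64(252.84014316347543))
0.12 [array([279.8, 230.1]), array([279.8, 222.8])]
0.118 [array([279.8, 229.1]), array([279.8, 221.8])]
0.122 [array([279.8, 231.1]), array([279.8, 223.8])]
120 [243.6 231.4]
154 [242.8 222.4]
160 [242.7 220.8]
165 [242.6 219.5]
```

```bash
python3 -c "
from rig import ctrl, snapshot, state
s=state();print(s['ee_pos'],abs(s['qvel']).max());print(ctrl.sign_off())"
```

```text
[0.58379753 0.09934719 0.19371472] 0.0014419412023596724
the job is handed in; nothing more can be done
None
```

I turned the speed knob to its off stop, then pulled the clamp up about 39.4 mm by tool travel, which puts the ring level with the collar top within tolerance, and handed in while still holding it at 45 N. No verdict came back, and I viewed 11 pictures, one over the limit of 10.

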